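# Zero a tube photometer and set its attenuator slide to the third click

### The arm

A 6-joint arm with a two-finger parallel gripper is mounted at the origin on a cart in front of the work surface, level with it; the furniture and walls round the work are solid. World frame = base frame: x ahead of the robot, y to its left, z up, the work surface at z = 0. Lengths are in mm, angles in rad, forces in N, time in s.
With the tool pointing down it reaches from about 300 to 775 mm from the base axis. Payload 14.6 kg.
Tool frame: the origin (TCP) lies at the very end of the fingers, on their centre line; the grasp point (between the pads) lies 19 mm behind it; z points along the fingers, y is the line along which they close (so a half turn about z gives the same grasp; the last joint's range is limited). The gripper opens to 94 mm and grips with 3 to 60 N. Pads are 16 mm wide; open, the fingers measure 119 mm over their backs; the gripper's body (75 mm by 177 mm) begins 78 mm behind the grasp point.
Start: joints at [-1.415, 0.3, 1.521, -0, 1.321, -0.067], TCP at [121.522, -536.397, 178.446] pointing down, gripper open.
Joint ranges: [-3.03, 3.03], [-0.79, 2.21], [0.23, 2.52], [-1.04, 4.18], [0, 3.07], [-2.55, 2.55]. Speed limits (rad/s): [2.22, 2.22, 2.57, 3.14, 3.14, 3.14].

### API

Orientations are given as [roll, pitch, yaw] about the fixed x, y, z axes, in that order (R = Rz(yaw) Ry(pitch) Rx(roll)).
In Python, from cell import manip, camera, get_calibration gives the robot as it stands. The module is installed in compiled form; this text tells all that it offers.
- The arm moves only by the tool jog_arm, never from a script. Its argument "plan" is one flat list of numbers, 6 for each row, row after row: the shift along the world's x, y, z in m, then the turn, a rotation vector about the world's x, y, z in degrees. A call has 1 to 20 rows; each row is the pose to reach, as a shift and turn from the pose commanded when the call began; what a row does not reach only later rows make up. A row lasts 1/10 s, in which the tool goes at most 50 mm and 8.59 degrees, less where a joint would pass 70% of its speed; a pose out of reach is approached as far as the arm can. A call with a gripper value outside its range is refused whole. "claw" is the finger opening in m, from 0 to 0.094, set as the call begins (left out, the last holds). The fingers move at their own pace and stop on an object; "force" is the grip in N (left out, the last holds). Time passes only in rows, so rows that repeat a pose let the fingers close. It gives the time, the measured TCP pose, the force, the opening and the grip force at its end, in the units of the state.
- manip.read_state(): the state, without advancing time (a new reading comes with each control period).
- camera(name): name is "scene" or "top" or "wrist"; returns (picture, depth): 400x640x3 uint8, red, green, blue; 400x640 float32, mm along the optical axis (not along the pixel's ray), 0 where there is no reading.
- get_calibration(name): a dict with "fx", "fy", "cx", "cy" (pixels), "origin" and "attitude" of the camera in the world. Camera axes: x right, y down, z forward; pixel columns grow to the right and rows downward; lengths in mm; the calibration is good to about 2 mm. A picture is of the moment at which its call begins: read the wrist's pose just before it. get_calibration takes no time and is no camera call; for the wrist camera it gives the pose at the moment of the call.
- manip.sign_off(): hands the job in; it is judged then, once.
The state is a dict: "clock": time; "joints": joint angles; "qd": joint speeds; "effort": joint torques, N m; "eef_pos": TCP position; "eef_rot": TCP orientation; "wrist_force": force on the tool from outside, world axes, zero at the start; "moment": the same for the moment, N m; "finger_gap": finger opening in mm; "finger_force": force on a finger pad.
Only numpy, scipy, OpenCV 4.12 (cv2) and the standard library are available. Lean on these libraries where they do the work, as an engineer would, in place of code of your own. Each camera call takes 0.05 s, during which the arm holds its last target. There are 200 camera calls.

### The job

Ready the photometer for the tube in its well: with a fingertip push the black, orange-topped slide tab fully home to its closed end (the solid black dot), press the blue zero key right down and let it go, and then push the tab back the other way, counting the clicks, until it rests in the third click from closed. Do not let it run on past the third click (that much light swamps the detector), and never press the zero key while the slide is open. Only push, never pinch the tab; leave the tube in its well and the bottle, dish and marker where they are.

Things in the scene. Friction and masses are not known exactly. Their poses are not given: they have to be found in the camera images.
- photometer: White benchtop tube photometer, 240 (x) x 220 (y) x 85 mm high, fixed. Origin: centre of its underside, on the worktop. x points to its rear, y to its left seen from the front, z up. Its top is flat but for the zero key (front right), the slide tab on an aluminium bezel (36 x 172 mm, 2 mm thick, centre x = -5 mm, y = 0; slot along y) and the tube in the well (x = 72 mm, y = 0).
- closed_dot (a point): Centre of the solid black dot (13 mm across) on the bezel, 87 mm above the worktop, beyond the closed (+y, left) end of the slide's travel. At the open end, 136 mm away, is a white dot with a black rim. The top is flat round the dot, so a finger can stand between dot and tab.
- tab_top (a point): Centre of the top of the slide tab, 110 mm above the worktop; moves with the slide. The tab is a black block with an orange cap: 14 mm along its travel (photometer y), 24 mm across, standing 22.7 mm above the bezel. It is pushed on its flat sides, 7 mm either way along the travel, free from 2 to 20 mm above the bezel. Its line lies 80 mm behind the zero key, 77 mm in front of the tube's axis.
- attenuator (a joint): Slide travel, m: 0 = closed, hard stop (tab 33 mm from the dot's centre); grows to the open end (photometer -y), stop at 0.070. A sprung ball clicks into unmarked notches every 14 mm: 0, 0.014 (first click), 0.028, 0.042 (third), 0.056, 0.070. Leaving one takes 5 to 7 N, falling to nothing 7 mm on, where the tab snaps ahead into the next and stays within 1 mm. Starts in the first or second click.
- zero_key_top (a point): Centre of the top of the round blue zero key, 22 mm across, in a black collar 38 mm across. Released, its top is 95 mm above the worktop, 10 mm above the housing; it goes straight down 6 mm.
- zero_key (a joint): How far the zero key is pressed, in m: 0 released, 0.006 fully down; a spring returns it. Starts to move at about 1.5 N; fully down takes 5 N. It counts as pressed from 0.0045.
- sample_tube: Loose 50 ml sample tube with blue screw cap, 119 mm tall, body 28 mm and cap 34 mm across, upright in the photometer's well with its foot 12 mm above the worktop; its cap's top is 131 mm above the worktop. Origin: centre of its foot; z along the tube. Stays as it is.
- buffer_bottle: Loose cream bottle with blue cap, 52 mm across, 86 mm tall, standing to the photometer's left. Origin: centre of its underside. Bystander.
- dish: Loose small lidded culture dish, 58 mm across, 14 mm high, to the photometer's right. Origin: centre of its underside. Bystander. Further right a fixed grey machine, 0.43 m tall, stands on the worktop from world x = 0.41 to 0.87 m, y below -0.35 m: keep the arm clear of it.
- marker: Loose white marker pen with black cap, 128 mm long, 16 mm high, lying in front of the photometer. Origin: middle of its underside, long axis y. Bystander.

How it is judged:
By the outcome, as a careful person would: the job done as asked, in the order asked, and still so for the second after the job is handed in, with the robot touching nothing.
It also fails if it takes over 67 s, if anything falls off the work surface, if the arm or the gripper's body presses on something with over 40 N, if the wrist force passes 120 N, or if a joint passes its speed limit or range.

## Working session

There is one attempt and no reset: what is moved stays moved. The work goes in short steps, Python scripts to look and compute and a tool call to move; the robot and the scene stay as the last step left them, time stands still between calls to the robot, and variables do not carry over. Pictures are saved under pics/ and viewed, at most 12 in all, crops included, and the job is handed in when it is done.

Besides the shell and the picture viewer there is one more tool, called after "Call:" as a command line: name --argument value ..., lists and objects as JSON in quotes. jog_arm: Moves the arm, as the interface text tells. Its arguments: {"type":"object","properties":{"plan":{"type":"array"},"claw":{"type":"number"},"force":{"type":"number"}},"required":["plan"]}

```bash
mkdir -p pics; cat > h.py <<'E'
import numpy as np,cv2
from cell import manip,camera,get_calibration
def shot(n,f):
    c=get_calibration(n);p,d=camera(n);cv2.imwrite('pics/'+f+'.png',p[:,:,::-1]);np.savez('pics/'+f,p=p,d=d,**{k:np.array(v) for k,v in c.items()});return c,p,d
E
python3 - <<'E'
from h import *
for n in('top','scene'):
    c,p,d=shot(n,n+'0');print(n,c)
print(manip.read_state())
E
```

```text
top {'fx': 452.16307788438235, 'fy': 452.16307788438235, 'cx': 318.4042259466492, 'cy': 196.55220217116772, 'origin': array([ 373.82302185,  104.704411  , 1103.63216547]), 'attitude': array([-2.9696499 , -0.01696439, -1.54989607])}
scene {'fx': 499.506896182486, 'fy': 499.506896182486, 'cx': 321.22791957708154, 'cy': 205.61637969837, 'origin': array([ -35.30286296,  382.71248511, 1037.48569278]), 'attitude': array([-2.532603  ,  0.00267874, -1.97685062])}
{'clock': 0.1, 'joints': array([-1.41462523e+00,  3.00447583e-01,  1.52150431e+00, -6.89561839e-06,
        1.32068044e+00, -6.66235580e-02]), 'qd': array([ 0.00019237, -0.00080206, -0.00215341,  0.00133478,  0.00173518,
        0.00011901]), 'effort': array([ 4.27232399e-04, -5.32646406e+01, -3.53284156e+01,  7.09057529e-02,
        2.35340249e-02, -6.88115301e-05]), 'eef_pos': array([ 121.46890068, -536.15918333,  177.93171284]), 'eef_rot': array([-3.14055484e+00, -6.25515076e-05,  2.22796336e-01]), 'wrist_force': array([-0.19889457,  0.37801045, -0.28561149]), 'moment': array([ 0.00016274,  0.01670601, -0.00584913]), 'finger_force': 0.0, 'finger_gap': 94.3391833144908}
```

View pics/top0.png

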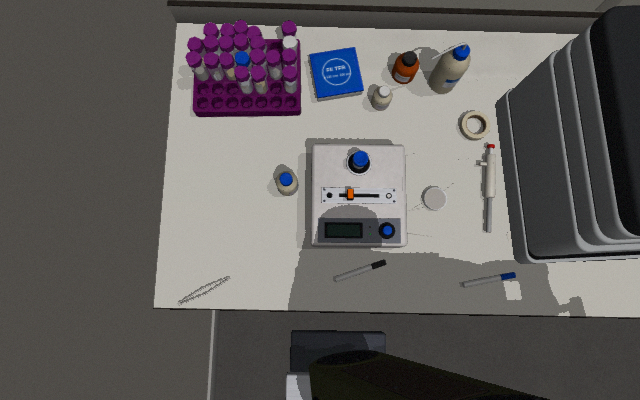

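View pics/scene0.png

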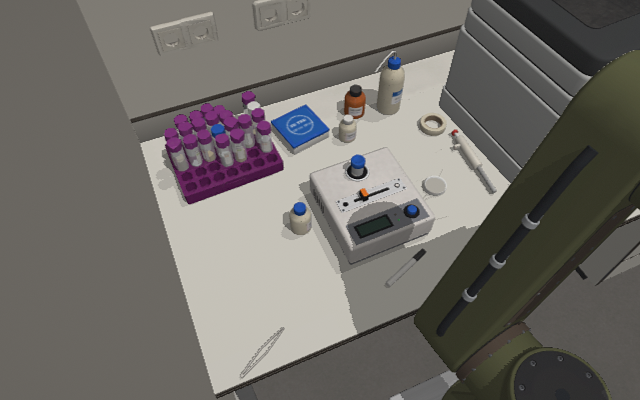

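The top view shows the tab at about (350,194), black dot (329,195), white dot (389,196), zero key (387,230) and tube (360,158). The scene view agrees: tab (364,194), key (411,211). Next I turn these into world positions.

```bash
cat >> h.py <<'E'
from scipy.spatial.transform import Rotation as Ro
def ray(c,u,v,z):
    R=Ro.from_euler('xyz',c['attitude']).as_matrix();d=R@np.array([(u-c['cx'])/c['fx'],(v-c['cy'])/c['fy'],1]);o=c['origin'];return o+d*(z-o[2])/d[2]
def blob(m,box):
    u0,v0,u1,v1=box;k=np.zeros_like(m);k[v0:v1,u0:u1]=m[v0:v1,u0:u1];v,u=np.nonzero(k);return u.mean(),v.mean(),len(u)
E
python3 - <<'E'
from h import *
B={'top':dict(tab=(342,184,358,203),dot=(323,190,334,200),wd=(383,190,395,201),key=(378,221,397,240),tube=(350,148,371,170),cor=(305,140,412,250)),
'scene':dict(tab=(356,186,372,202),dot=(340,199,350,209),wd=(391,180,402,190),key=(403,203,419,219),tube=(349,153,366,168))}
for n in B:
    f=np.load('pics/%s0.npz'%n);c={k:f[k] for k in f};hsv=cv2.cvtColor(f['p'],cv2.COLOR_RGB2HSV).astype(int);H,S,V=hsv[...,0],hsv[...,1],hsv[...,2]
    blue=(H>95)&(H<125)&(S>150)&(V>60);org=(H<22)&(S>150)&(V>100);dark=V<60
    for k,m,z in(('tab',org,110),('key',blue,95),('tube',blue,131),('dot',dark,87)):
        u,v,l=blob(m,B[n][k]);print(n,k,round(u,1),round(v,1),l,ray(c,u,v,z).round(1), f['d'][int(v),int(u)])
    x=cv2.resize(f['p'][130:250,300:420] if n=='top' else f['p'][140:265,300:440],None,fx=5,fy=4.8 if 0 else 5,interpolation=cv2.INTER_CUBIC)
    cv2.imwrite('pics/crop_%s.png'%n,x[:600,:800,::-1])
    u,v=(389,196) if n=='top' else (397,185)
    print('wd',ray(c,u,v,87))
E
```

```text
top tab 350.0 193.0 45 [556.5  21.  110. ] 1014.0282
top key 387.1 229.9 71 [477.1 -64.3  95. ] 1008.66364
top tube 360.1 158.3 193 [631.3   1.  131. ] 1006.72675
top dot 329.0 195.0 21 [554.9  67.   87. ] 1033.6036
wd [555.85232586 -70.39434148  87.        ]
scene tab 363.8 192.2 39 [555.8  24.4 110. ] 1149.8629
scene key 411.5 209.3 77 [478.2 -60.1  95. ] 1138.1289
scene tube 357.4 161.4 147 [629.4   6.6 131. ] 1179.4501
scene dot 345.0 204.0 11 [557.   70.7  87. ] 1162.4374
wd [558.05173862 -66.54258002  87.        ]
```

View pics/crop_top.png

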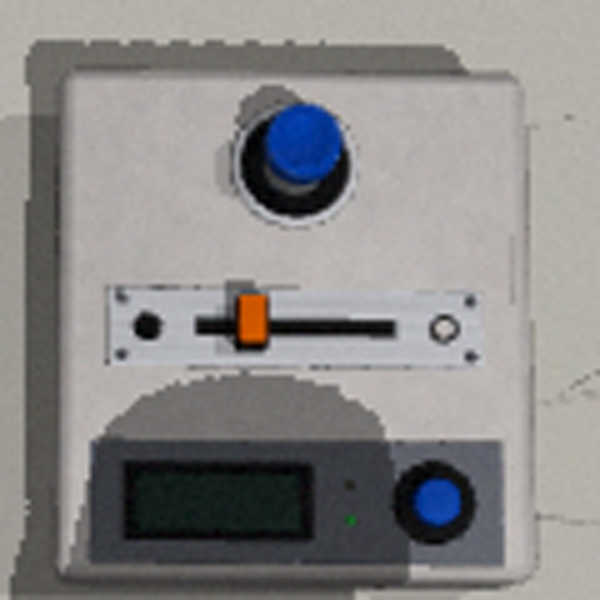

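First click (tab about 46 mm from the dot, so travel ≈ 13–14 mm). I'll close the fingers and move above the open side of the tab, with the gripper turned square so the finger sides push.

Call:
jog_arm --plan '[0.1, 0.25, 0.03, 0, 0, 40, 0.1, 0.25, 0.03, 0, 0, 40, 0.1, 0.25, 0.03, 0, 0, 40, 0.1, 0.25, 0.03, 0, 0, 40, 0.1, 0.25, 0.03, 0, 0, 40, 0.435, 0.526, 0.0, 0, 0, 77.2, 0.435, 0.526, 0.0, 0, 0, 77.2, 0.435, 0.526, 0.0, 0, 0, 77.2, 0.435, 0.526, 0.0, 0, 0, 77.2, 0.435, 0.526, 0.0, 0, 0, 77.2, 0.435, 0.526, 0.0, 0, 0, 77.2, 0.435, 0.526, 0.0, 0, 0, 77.2, 0.435, 0.526, 0.0, 0, 0, 77.2, 0.435, 0.526, 0.0, 0, 0, 77.2, 0.435, 0.526, 0.0, 0, 0, 77.2, 0.435, 0.526, 0.0, 0, 0, 77.2, 0.435, 0.526, 0.0, 0, 0, 77.2, 0.435, 0.526, 0.0, 0, 0, 77.2]' --claw 0 --force 30

```text
clock: 1.9
eef_pos: [556.0, -11.3, 178.9]
eef_rot: [3.141, 0.0, 1.569]
wrist_force: [0.2, 0.5, -0.2]
finger_gap: 0.3
finger_force: 0.0
```

```bash
python3 - <<'E'
from h import *
print(manip.read_state()['eef_pos'])
c,p,d=shot('wrist','wrist1');print(c)
E
```

```text
[555.99370598 -11.33716378 178.9073788 ]
{'fx': 315.516115834557, 'fy': 315.516115834557, 'cx': 321.7520350113663, 'cy': 201.2738297374064, 'origin': array([557.32049531,  63.49813774, 387.15597196]), 'attitude': array([ 2.88090735e+00, -5.18133921e-04, -2.55152919e-03])}
```

View pics/wrist1.png

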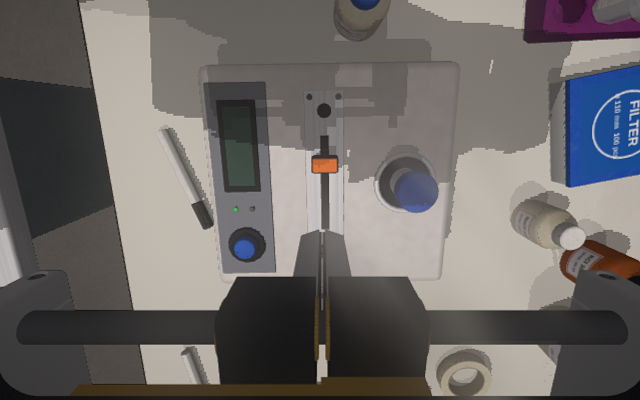

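The wrist view shows the tab top at about (324,164), black dot at (323,110), key at (244,247), fingertips at about (322,232), in front of the tab on its open side.

```bash
python3 - <<'E'
from h import *
f=np.load('pics/wrist1.npz');c={k:f[k] for k in f};hsv=cv2.cvtColor(f['p'],cv2.COLOR_RGB2HSV).astype(int);H,S,V=hsv[...,0],hsv[...,1],hsv[...,2]
blue=(H>95)&(H<125)&(S>150)&(V>60);org=(H<22)&(S>150)&(V>100);dark=V<60
for k,m,z,b in(('tab',org,110,(305,150,345,180)),('key',blue,95,(225,228,262,265)),('dot',dark,87,(314,102,332,119))):
    u,v,l=blob(m,b);print(k,u,v,l,ray(c,u,v,z).round(1))
E
```

```text
tab 324.26959247648904 165.0501567398119 319 [559.6  22.6 110. ]
key 243.74149659863946 249.156462585034 294 [479.2 -63.7  95. ]
dot 323.57615894039736 110.30463576158941 151 [559.2  69.5  87. ]
```

Call:
jog_arm --plan '[0.002, 0, -0.03, 0, 0, 0, 0.002, 0, -0.06, 0, 0, 0, 0.002, 0, -0.075, 0, 0, 0, 0.002, 0, -0.082, 0, 0, 0, 0.002, 0, -0.082, 0, 0, 0, 0.002, 0.005, -0.082, 0, 0, 0, 0.002, 0.01, -0.082, 0, 0, 0, 0.002, 0.013, -0.082, 0, 0, 0, 0.002, 0.015, -0.082, 0, 0, 0, 0.002, 0.015, -0.082, 0, 0, 0]'

```text
clock: 2.95
eef_pos: [558.6, 5.0, 96.6]
eef_rot: [3.141, 0.0, 1.571]
wrist_force: [0.3, -0.1, -0.1]
finger_gap: 0.6
finger_force: 0.0
```

Call:
jog_arm --plan '[0, 0.002, 0, 0, 0, 0, 0, 0.003, 0, 0, 0, 0, 0, 0.004, 0, 0, 0, 0, 0, 0.005, 0, 0, 0, 0, 0, 0.006, 0, 0, 0, 0, 0, 0.007, 0, 0, 0, 0, 0, 0.008, 0, 0, 0, 0, 0, 0.009, 0, 0, 0, 0, 0, 0.01, 0, 0, 0, 0, 0, 0.011, 0, 0, 0, 0, 0, 0.012, 0, 0, 0, 0, 0, 0.012, 0, 0, 0, 0]'

```text
clock: 4.15
eef_pos: [558.5, 16.7, 96.4]
eef_rot: [-3.142, 0.0, 1.57]
wrist_force: [0.4, -0.2, -0.4]
finger_gap: 0.3
finger_force: 0.0
```

Call:
jog_arm --plan '[0, 0.001, 0, 0, 0, 0, 0, 0.002, 0, 0, 0, 0, 0, 0.003, 0, 0, 0, 0, 0, 0.004, 0, 0, 0, 0, 0, 0.004, 0, 0, 0, 0]'

```text
clock: 4.65
eef_pos: [558.5, 20.7, 96.5]
eef_rot: [-3.142, -0.0, 1.57]
wrist_force: [-0.2, -0.1, -0.7]
finger_gap: 0.5
finger_force: 0.0
```

```bash
cat > look.py <<'E'
import sys
from h import *
s=manip.read_state();print(s['clock'],s['eef_pos'],s['wrist_force'])
c,p,d=shot('wrist',sys.argv[1]);hsv=cv2.cvtColor(p,cv2.COLOR_RGB2HSV).astype(int);H,S,V=hsv[...,0],hsv[...,1],hsv[...,2]
org=((H<22)&(S>150)&(V>60)).astype(np.uint8)
n,l,st,ce=cv2.connectedComponentsWithStats(org)
for i in range(1,n):
    w=ray(c,*ce[i],110)
    if st[i,4]>60: print('orange',st[i],ce[i].round(1),w.round(1))
E
python3 look.py wrist2
```

```text
4.65 [558.51513927  20.71549935  96.45185596] [-0.15654128 -0.06281286 -0.66010441]
orange [260 378  96  18 865] [310.9 388.8] [ 551.4 -103.7  110. ]
```

Call:
jog_arm --plan '[0, 0.001, 0, 0, 0, 0, 0, 0.002, 0, 0, 0, 0, 0, 0.003, 0, 0, 0, 0, 0, 0.003, 0, 0, 0, 0]'

```text
clock: 5.1
eef_pos: [558.5, 23.7, 96.5]
eef_rot: [3.142, -0.0, 1.57]
wrist_force: [-0.9, 0.4, 0.2]
finger_gap: 0.2
finger_force: 0.0
```

```bash
python3 look.py wrist3
```

```text
5.1 [558.53503023  23.73243075  96.45682963] [-0.91759753  0.42884039  0.22292249]
orange [261 378 101  18 880] [310.9 389. ] [ 551.4 -100.8  110. ]
```

View pics/wrist3.png

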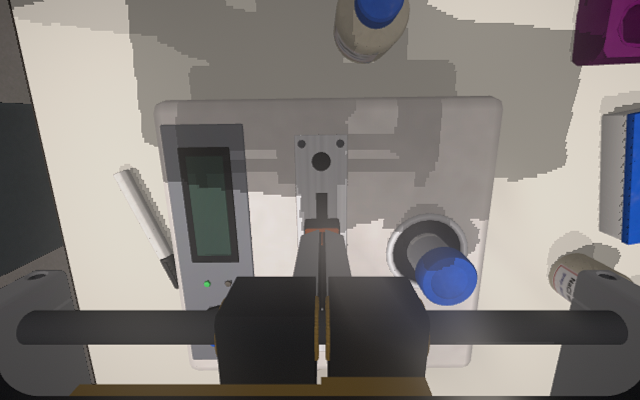

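The tab's cap is just visible at (322,229), ahead of the fingers; black dot at (321,161), slot end at row 193. I'll compute the tab's far edge.

```bash
python3 - <<'E'
from h import *
f=np.load('pics/wrist3.npz');c={k:f[k] for k in f};p=f['p'];print(p[186:240:1,313].tolist()) 
for v,z in((161,87),(193,87),(218,87),(218,110),(222,110),(228,110),(232,110)):print(v,z,ray(c,321,v,z).round(1))
x=cv2.resize(p[180:250,280:370],None,fx=8,fy=8,interpolation=cv2.INTER_CUBIC);cv2.imwrite('pics/c3.png',np.clip(x[:,:,::-1].astype(int)*1.5,0,255))
E
```

```text
[[126, 123, 123], [127, 123, 123], [126, 123, 122], [127, 124, 123], [128, 123, 123], [128, 124, 123], [128, 124, 124], [129, 125, 124], [128, 125, 124], [128, 125, 124], [128, 125, 124], [128, 125, 124], [128, 125, 124], [129, 125, 125], [129, 124, 124], [130, 125, 125], [129, 126, 125], [130, 125, 125], [130, 126, 126], [131, 126, 126], [130, 126, 126], [131, 126, 126], [130, 126, 125], [132, 127, 126], [131, 126, 126], [131, 126, 126], [132, 127, 127], [132, 127, 126], [131, 127, 126], [132, 128, 126], [132, 129, 127], [130, 127, 125], [108, 103, 102], [77, 73, 71], [81, 77, 75], [81, 77, 76], [82, 78, 76], [81, 77, 76], [82, 78, 77], [81, 78, 76], [80, 77, 76], [83, 78, 75], [109, 86, 78], [139, 94, 76], [136, 97, 81], [116, 105, 98], [109, 107, 106], [110, 107, 105], [110, 106, 105], [109, 105, 104], [110, 107, 105], [109, 106, 105], [109, 106, 104], [110, 106, 105]]
161 87 [559.3  69.3  87. ]
193 87 [559.3  46.6  87. ]
218 87 [559.2  28.   87. ]
218 110 [559.3  35.4 110. ]
222 110 [559.3  32.7 110. ]
228 110 [559.3  28.6 110. ]
232 110 [559.3  25.8 110. ][ WARN:0@0.193] global loadsave.cpp:1063 imwrite_ Unsupported depth image for selected encoder is fallbacked to CV_8U.
```

View pics/c3.png

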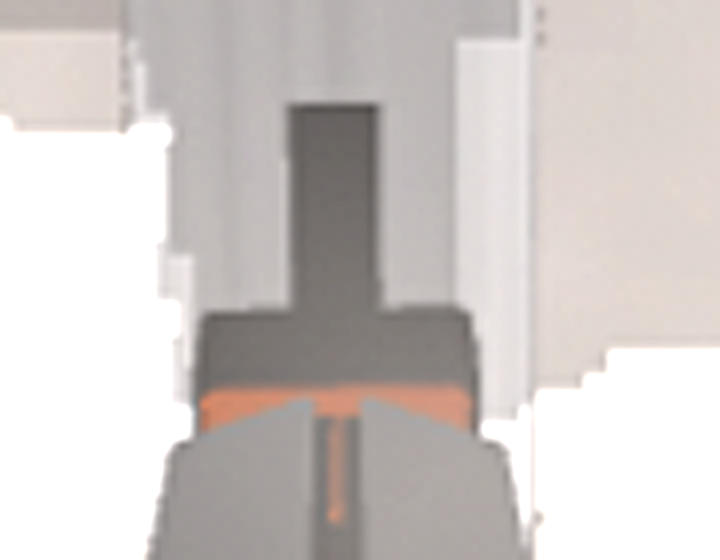

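```bash
python3 - <<'E'
from h import *
def pt(c,d,u,v):
    R=Ro.from_euler('xyz',c['attitude']).as_matrix();z=d[v,u];return (c['origin']+R@np.array([(u-c['cx'])/c['fx']*z,(v-c['cy'])/c['fy']*z,z])).round(1)
f=np.load('pics/wrist3.npz');c={k:f[k] for k in f}
for v in(161,190,205,214,220,225,229,231,234,240,250,260): print(v,pt(c,f['d'],313,v),pt(c,f['d'],322,v))
c,p,d=shot('scene','scene2');c2,p2,d2=shot('top','top2')
a=cv2.resize(p[140:265,300:440],None,fx=4,fy=4,interpolation=cv2.INTER_CUBIC);cv2.imwrite('pics/s2.png',a[:,:,::-1])
E
```

```text
161 [553.9  69.8  90.5] [560.   69.6  89.4]
190 [553.6  49.   88.1] [560.   49.2  89. ]
205 [553.6  38.1  88.1] [560.   38.4  89.3]
214 [553.5  31.1  87.1] [560.   31.6  88.9]
220 [553.7  29.4  95.7] [560.   29.9  97.4]
225 [554.   29.6 107.1] [559.9  29.7 107.4]
229 [554.1  28.4 111.3] [559.9  28.6 111.9]
231 [554.6  33.1 127.8] [559.9  27.  111.4]
234 [554.7  33.2 133.1] [559.9  32.  129.8]
240 [555.   33.3 142.5] [559.9  32.1 139.6]
250 [555.3  33.1 155.5] [559.9  31.7 152.6]
260 [555.6  33.  167.1] [559.9  31.7 164.4]
```

View pics/s2.png

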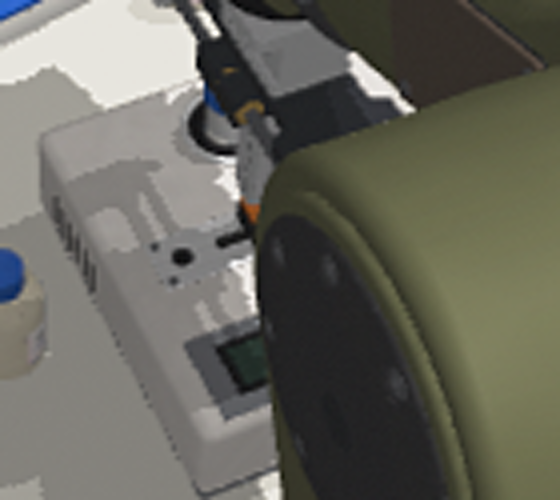

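```bash
python3 - <<'E'
from h import *
def pt(c,d,u,v):
    R=Ro.from_euler('xyz',c['attitude']).as_matrix();z=d[v,u];return (c['origin']+R@np.array([(u-c['cx'])/c['fx']*z,(v-c['cy'])/c['fy']*z,z])).round(1)
f=np.load('pics/wrist1.npz');c={k:f[k] for k in f}
for v in(226,228,230,232,234,238,242): print(v,*[pt(c,f['d'],u,v) for u in(306,313,319,322,330)])
f=np.load('pics/scene2.npz');c={k:f[k] for k in f}
for v in range(174,198,2): print(v,f['p'][v,360:366].tolist()[2],*[pt(c,f['d'],u,v) for u in(360,362,364)])
print(manip.read_state())
E
```

```text
226 [541.3 -42.5  86.2] [548.5 -41.5  89.1] [554.5 -41.6  89.1] [557.5 -41.6  89. ] [565.5 -41.9  88.1]
228 [541.3 -44.3  87.2] [548.4 -43.9  88.3] [554.4 -43.8  88.8] [557.4 -43.9  88.4] [565.5 -43.9  88.7]
230 [541.3 -46.7  86.6] [548.4 -45.8  89. ] [554.4 -45.8  89. ] [557.4 -45.8  89.1] [565.5 -46.1  88.4]
232 [541.3 -48.6  87.2] [552.1  -1.8 212.4] [555.6  -3.6 207.6] [557.4  -3.4 208.2] [562.1  -2.  212.1]
234 [548.1  -1.9 215.4] [552.2  -1.8 215.8] [555.6  -3.  212.6] [557.4  -3.2 212. ] [562.   -1.5 216.6]
238 [548.4  -1.8 222.1] [552.3  -1.9 221.7] [555.7  -3.3 218.1] [557.4  -3.1 218.8] [561.8  -1.7 222.3]
242 [548.8  -1.5 228.6] [552.5  -1.8 227.8] [555.7  -3.2 224.5] [557.4  -3.3 224.2] [561.7  -2.  227.4]
174 [108, 108, 108] [567.1  32.6 168.1] [561.   31.1 174.3] [517.6  51.9 234.8]
176 [74, 75, 75] [565.4  33.1 163.2] [559.8  31.3 168.8] [547.8  33.3 183.8]
178 [102, 102, 102] [563.8  33.5 158.1] [555.   33.5 168.3] [548.6  32.3 175.2]
180 [86, 85, 85] [562.8  33.5 151.9] [553.5  33.9 163.2] [548.   32.1 168.8]
182 [101, 101, 101] [561.9  33.6 145.7] [553.   33.7 156.4
[... 548 characters left out ...]
5] [230.4 220.9 613.3]
{'clock': 5.25, 'joints': array([-2.32867913e-02,  3.99148827e-01,  1.58697322e+00, -1.05994503e-05,
        1.15549667e+00, -2.26909895e-02]), 'qd': array([-0.00010154,  0.00010979,  0.00178982,  0.00091681,  0.00228322,
       -0.00043442]), 'effort': array([ 5.30306913e-02, -5.62640655e+01, -3.27510810e+01,  6.92213955e-02,
        1.82114518e-02,  2.25188080e-03]), 'eef_pos': array([558.50490301,  23.59889999,  96.43578468]), 'eef_rot': array([-3.14156638e+00,  9.10461141e-06,  1.57020480e+00]), 'wrist_force': array([0.4290061 , 0.63728597, 1.17730044]), 'moment': array([-0.05035986, -0.07251241,  0.03836915]), 'finger_force': 0.0, 'finger_gap': 0.8499618978626401}
```

The depth shows the real fingertips sit about 28 mm higher than the reported TCP, so the fingers passed above the tab, which hasn't moved and is still in the first click. I'll back off, then go down lower.

Call:
jog_arm --plan '[0, -0.015, 0, 0, 0, 0, 0, -0.035, 0, 0, 0, 0, 0, -0.036, 0, 0, 0, 0, 0, -0.036, -0.01, 0, 0, 0, 0, -0.036, -0.016, 0, 0, 0, 0, -0.036, -0.021, 0, 0, 0, 0, -0.036, -0.024, 0, 0, 0, 0, -0.036, -0.026, 0, 0, 0, 0, -0.036, -0.026, 0, 0, 0, 0, -0.036, -0.026, 0, 0, 0]'

```text
clock: 6.25
eef_pos: [558.6, -12.3, 70.6]
eef_rot: [3.141, 0.0, 1.57]
wrist_force: [-0.1, 0.2, -0.3]
finger_gap: 0.8
finger_force: 0.0
```

```bash
cat >> h.py <<'E'
def pt(c,d,u,v):
    R=Ro.from_euler('xyz',c['attitude']).as_matrix();z=d[v,u];return (c['origin']+R@np.array([(u-c['cx'])/c['fx']*z,(v-c['cy'])/c['fy']*z,z])).round(1)
E
python3 look.py wrist4; python3 - <<'E'
from h import *
f=np.load('pics/wrist4.npz');c={k:f[k] for k in f}
for v in(228,230,232,234,238): print(v,*[pt(c,f['d'],u,v) for u in(306,313,319,322,330)])
E
```

```text
6.25 [558.63833725 -12.31705626  70.62595525] [-0.14248835  0.22704163 -0.25288338]
orange [303 182  38  14 370] [322.4 186.6] [560.3  25.8 110. ]
orange [272 378  78  18 553] [312.  389.6] [ 553.3 -110.9  110. ]
228 [549.8  -6.   88.2] [554.3  -5.9  88.7] [558.1  -6.2  87.9] [560.   -5.5  89.8] [565.1  -5.5  89.8]
230 [549.9  -6.8  89.7] [554.3  -7.3  88.5] [558.1  -7.   89.2] [560.   -7.4  88.1] [565.1  -7.   89.3]
232 [549.9  -8.   90.1] [554.7  -2.7 104.2] [558.2  -4.4  99.9] [560.   -5.1  98.1] [564.8  -3.1 103.5]
234 [550.8  -3.  106.9] [554.8  -3.1 106.6] [558.3  -4.4 103.3] [560.   -4.6 102.8] [564.7  -3.  107. ]
238 [551.   -3.1 113. ] [555.   -2.9 113.5] [558.3  -4.4 109.6] [560.   -4.5 109.3] [564.5  -3.2 112.7]
```

Call:
jog_arm --plan '[0, 0.006, 0, 0, 0, 0, 0, 0.012, 0, 0, 0, 0, 0, 0.016, 0, 0, 0, 0, 0, 0.017, 0, 0, 0, 0, 0, 0.018, 0, 0, 0, 0, 0, 0.019, 0, 0, 0, 0, 0, 0.02, 0, 0, 0, 0, 0, 0.021, 0, 0, 0, 0, 0, 0.022, 0, 0, 0, 0]'

```text
clock: 7.2
eef_pos: [558.5, 8.9, 70.5]
eef_rot: [-3.142, 0.001, 1.57]
wrist_force: [-1.8, -5.1, 1.2]
finger_gap: 0.5
finger_force: 2.3
```

Contact (5 N). Pushing on towards closed.

Call:
jog_arm --plan '[0, 0.001, 0, 0, 0, 0, 0, 0.002, 0, 0, 0, 0, 0, 0.003, 0, 0, 0, 0, 0, 0.004, 0, 0, 0, 0, 0, 0.005, 0, 0, 0, 0, 0, 0.006, 0, 0, 0, 0, 0, 0.007, 0, 0, 0, 0, 0, 0.008, 0, 0, 0, 0, 0, 0.009, 0, 0, 0, 0, 0, 0.01, 0, 0, 0, 0]'

```text
clock: 8.2
eef_pos: [558.5, 19.7, 70.4]
eef_rot: [3.142, -0.0, 1.57]
wrist_force: [-0.6, 0.5, 0.1]
finger_gap: 0.5
finger_force: 0.0
```

Call:
jog_arm --plan '[0, 0.001, 0, 0, 0, 0, 0, 0.002, 0, 0, 0, 0, 0, 0.0025, 0, 0, 0, 0, 0, 0.003, 0, 0, 0, 0, 0, 0.0035, 0, 0, 0, 0, 0, 0.0035, 0, 0, 0, 0]'

```text
clock: 8.8
eef_pos: [558.5, 20.4, 70.5]
eef_rot: [-3.141, 0.004, 1.57]
wrist_force: [-1.5, -18.8, 1.0]
finger_gap: 0.2
finger_force: 9.8
```

Hard stop reached (19 N with no further movement), so the slide is closed. Now over to the zero key.

Call:
jog_arm --plan '[0, -0.008, 0, 0, 0, 0, 0, -0.012, 0.005, 0, 0, 0, 0, -0.012, 0.035, 0, 0, 0, -0.02, -0.03, 0.035, 0, 0, 0, -0.05, -0.06, 0.035, 0, 0, 0, -0.0805, -0.086, 0.035, 0, 0, 0, -0.0805, -0.086, 0.035, 0, 0, 0, -0.0805, -0.086, 0.015, 0, 0, 0, -0.0805, -0.086, 0.004, 0, 0, 0, -0.0805, -0.086, 0.004, 0, 0, 0]'

```text
clock: 9.8
eef_pos: [477.6, -62.4, 73.3]
eef_rot: [-3.139, -0.001, 1.571]
wrist_force: [0.3, -1.0, 0.7]
finger_gap: 0.8
finger_force: 0.0
```

```bash
python3 look.py wrist5; python3 - <<'E'
from h import *
f=np.load('pics/wrist5.npz');c={k:f[k] for k in f}
cv2.imwrite('pics/c5.png',cv2.resize(f['p'][60:280,260:480],None,fx=2.6,fy=2.6)[:,:,::-1])
E
```

```text
9.8 [477.61773516 -62.37407203  73.2902964 ] [ 0.32831801 -1.02546651  0.72336237]
orange [ 459   54   46   27 1130] [481.5  67.4] [559.8  36.6 110. ]
orange [315 329   3  32  72] [316.2 345.9] [ 475.3 -129.3  110. ]
orange [257 378 100  18 910] [309.7 389. ] [ 470.8 -163.2  110. ]
orange [ 71 385  24  11  98] [ 82.2 390.5] [ 318.2 -164.7  110. ]
```

View pics/c5.png

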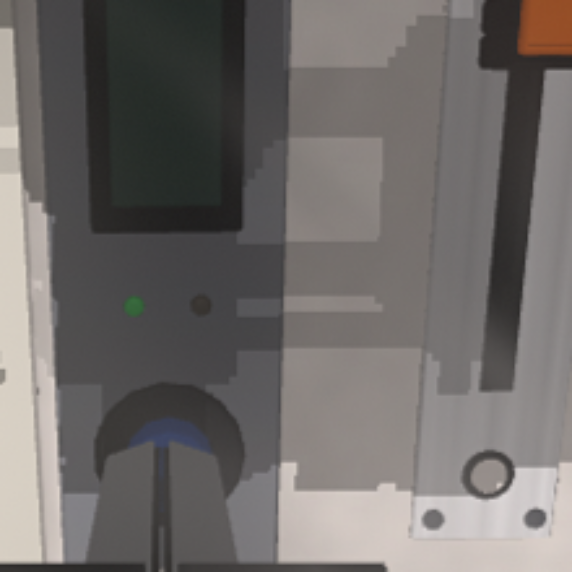

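The tab is at y = 36.6, which is the closed position (dot − 33 mm). The fingertips are centred over the blue key. Pressing.

Call:
jog_arm --plan '[0, 0, -0.002, 0, 0, 0, 0, 0, -0.004, 0, 0, 0, 0, 0, -0.006, 0, 0, 0, 0, 0, -0.007, 0, 0, 0, 0, 0, -0.008, 0, 0, 0, 0, 0, -0.009, 0, 0, 0, 0, 0, -0.01, 0, 0, 0]'

```text
clock: 10.55
eef_pos: [478.7, -62.9, 65.8]
eef_rot: [3.14, 0.0, 1.57]
wrist_force: [-6.0, 5.0, 27.8]
finger_gap: 0.3
finger_force: 14.0
```

```bash
python3 look.py wrist6; python3 - <<'E'
from h import *
for n in('wrist1','wrist5','wrist6'):
    f=np.load('pics/%s.npz'%n);c={k:f[k] for k in f};hsv=cv2.cvtColor(f['p'],cv2.COLOR_RGB2HSV).astype(int);H,S,V=hsv[...,0],hsv[...,1],hsv[...,2]
    m=(H>105)&(H<125)&(S>100)&(V>40);w=m.copy()*0
    b=(225,225,265,270) if n=='wrist1' else (295,205,350,245)
    w[b[1]:b[3],b[0]:b[2]]=m[b[1]:b[3],b[0]:b[2]]
    P=np.array([pt(c,f['d'],u,v) for v,u in zip(*np.nonzero(w))])
    print(n,len(P)); 
    if len(P): print(np.median(P,0),P.min(0),P.max(0))
    if n!='wrist1':
        print('collar',[pt(c,f['d'],u,v)[2] for v,u in((211,322),(215,310),(215,335),(222,303),(222,345))])
f=np.load('pics/wrist6.npz')
cv2.imwrite('pics/c6.png',cv2.resize(f['p'][170:270,270:390],None,fx=6,fy=6)[:,:,::-1])
E
```

```text
10.55 [478.74611837 -62.85508976  65.80520407] [-5.95881309  4.99742703 27.81255683]
orange [ 464   50   48   29 1229] [487.  64.] [559.8  36.6 110. ]
orange [315 329   3  32  75] [316.1 345.7] [ 476.4 -123.3  110. ]
orange [261 378 101  18 958] [310.4 388.9] [ 472.5 -155.9  110. ]
wrist1 341
[481.3 -60.6 100.9] [470.9 -75.1  91.2] [557.3  63.5 387.2]
wrist5 0
collar [np.float64(90.5), np.float64(91.1), np.float64(91.4), np.float64(90.4), np.float64(91.3)]
wrist6 17
[479.5 -52.7  94.5] [475.2 -53.9  92.5] [483.1 -51.7  95.1]
collar [np.float64(90.1), np.float64(90.5), np.float64(89.9), np.float64(90.8), np.float64(91.2)]
```

View pics/c6.png

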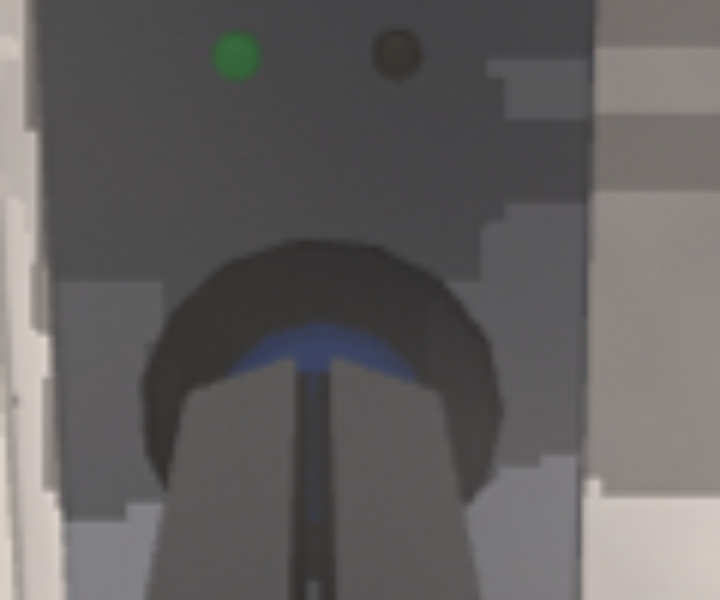

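```bash
python3 - <<'E'
from h import *
f=np.load('pics/wrist1.npz');c={k:f[k] for k in f}
for v in(231,236,242,248,254,260,264):print(v,[tuple(pt(c,f['d'],u,v)[1:]) for u in(230,236,244,250,256,260)])
for n in('wrist5','wrist6'):
    f=np.load('pics/%s.npz'%n);c={k:f[k] for k in f};print(n)
    for v in range(190,236,2):print(v,f['p'][v,322].tolist(),*[tuple(pt(c,f['d'],u,v)[1:]) for u in(314,322,330)])
E
```

```text
231 [(np.float64(-47.0), np.float64(87.9)), (np.float64(-45.9), np.float64(91.1)), (np.float64(-45.6), np.float64(91.9)), (np.float64(-45.8), np.float64(91.3)), (np.float64(-46.5), np.float64(89.5)), (np.float64(-46.7), np.float64(89.0))]
236 [(np.float64(-51.2), np.float64(91.1)), (np.float64(-51.0), np.float64(91.5)), (np.float64(-51.3), np.float64(90.9)), (np.float64(-51.4), np.float64(90.7)), (np.float64(-51.6), np.float64(90.2)), (np.float64(-51.7), np.float64(90.1))]
242 [(np.float64(-57.1), np.float64(92.4)), (np.float64(-54.2), np.float64(99.5)), (np.float64(-53.4), np.float64(101.5)), (np.float64(-53.7), np.float64(100.9)), (np.float64(-57.7), np.float64(91.1)), (np.float64(-58.1), np.float64(90.2))]
248 [(np.float64(-64.3), np.float64(90.8)), (np.float64(-59.9), np.float64(101.0)), (np.float64(-59.7), np.float64(101.4)), (np.float64(-60.1), np.float64(100.6)), (np.float64(-63.5), np.float64(92.7)), (np.float64(-64.3), np.float64(90.8))]
254 [(np.float64(-71.9), np.float64(88.5)), (np.float64(-66.2), np.float64(101.0)), (np.float64(-66.1), np.float64(101.3)), (np.float64(-66
[... 5935 characters left out ...]
1.5)) (np.float64(-51.5), np.float64(90.4))
226 [59, 67, 94] (np.float64(-52.0), np.float64(92.5)) (np.float64(-51.4), np.float64(94.2)) (np.float64(-51.8), np.float64(93.0))
228 [59, 68, 98] (np.float64(-53.0), np.float64(93.3)) (np.float64(-52.9), np.float64(93.5)) (np.float64(-52.4), np.float64(95.1))
230 [61, 69, 99] (np.float64(-53.9), np.float64(94.4)) (np.float64(-53.7), np.float64(94.9)) (np.float64(-53.9), np.float64(94.5))
232 [60, 63, 80] (np.float64(-53.5), np.float64(98.9)) (np.float64(-55.2), np.float64(94.2)) (np.float64(-53.4), np.float64(99.3))
234 [60, 62, 73] (np.float64(-53.5), np.float64(102.0)) (np.float64(-55.1), np.float64(98.0)) (np.float64(-53.5), np.float64(102.3))
```

The key top dropped 6.5 mm (101.2 → 94.7 in the same depth readings) and still stands proud of the collar, so it is fully down. Releasing it and going round to the dot side of the tab.

Call:
jog_arm --plan '[0, 0, 0.01, 0, 0, 0, 0, 0, 0.045, 0, 0, 0, 0, 0, 0.045, 0, 0, 0, 0.03, 0.04, 0.045, 0, 0, 0, 0.06, 0.08, 0.045, 0, 0, 0, 0.08, 0.127, 0.045, 0, 0, 0, 0.08, 0.127, 0.045, 0, 0, 0, 0.08, 0.127, 0.045, 0, 0, 0]'

```text
clock: 11.4
eef_pos: [557.4, 64.6, 108.2]
eef_rot: [-3.14, 0.0, 1.572]
wrist_force: [-0.4, -0.1, -0.4]
finger_gap: 0.3
finger_force: 0.0
```

```bash
python3 look.py wrist7; python3 - <<'E'
from h import *
c,p,d=shot('top','top7')
f=np.load('pics/wrist7.npz');c={k:f[k] for k in f}
for v in(228,230,231,232,234,238): print(v,*[pt(c,f['d'],u,v) for u in(306,313,319,322,330)])
E
```

```text
11.4 [557.43688367  64.60637702 108.22198656] [-0.40029083 -0.05143418 -0.41288561]
orange [315 328   3  33  82] [316.1 345. ] [554.4 -30.4 110. ]
orange [ 241  378  127   18 1464] [310.3 388.6] [549.5 -71.7 110. ]
228 [546.7  57.9  89.6] [552.   57.6  88.9] [556.5  57.5  88.6] [558.8  57.6  88.8] [564.9  57.7  89. ]
230 [546.6  55.8  88.4] [552.   56.2  89.5] [556.6  56.7  90.7] [558.8  56.2  89.4] [565.   56.1  89.1]
231 [546.6  55.1  88.6] [553.5  73.8 139. ] [556.5  55.1  88.6] [558.8  55.5  89.7] [563.6  74.2 140.1]
232 [546.6  54.5  89.1] [553.6  73.8 140.7] [557.1  72.8 138.2] [558.9  72.4 137.1] [563.6  74.4 142.5]
234 [549.6  74.  144.7] [553.7  74.  144.6] [557.1  72.6 141. ] [558.9  72.7 141.2] [563.5  74.2 145. ]
238 [549.9  73.8 150.3] [553.9  73.9 150.6] [557.2  73.  148.4] [558.9  72.5 147.1] [563.4  74.2 151.3]
```

Call:
jog_arm --plan '[0, 0, -0.02, 0, 0, 0, 0, 0, -0.03, 0, 0, 0, 0, 0, -0.035, 0, 0, 0, 0, 0, -0.037, 0, 0, 0, 0, -0.004, -0.037, 0, 0, 0, 0, -0.008, -0.037, 0, 0, 0, 0, -0.01, -0.037, 0, 0, 0, 0, -0.011, -0.037, 0, 0, 0, 0, -0.012, -0.037, 0, 0, 0, 0, -0.012, -0.037, 0, 0, 0]'

```text
clock: 12.5
eef_pos: [558.2, 52.5, 72.9]
eef_rot: [3.141, -0.001, 1.57]
wrist_force: [-0.1, 4.5, 4.0]
finger_gap: 0.3
finger_force: 2.4
```

Call:
jog_arm --plan '[0, 0, 0, 0, 0, 0, 0, 0, 0, 0, 0, 0]'

```text
clock: 12.7
eef_pos: [558.2, 52.5, 72.8]
eef_rot: [3.141, -0.0, 1.57]
wrist_force: [0.4, 5.4, 4.4]
finger_gap: 0.1
finger_force: 2.5
```

```bash
python3 look.py wrist8; python3 - <<'E'
from h import *
f=np.load('pics/wrist8.npz');c={k:f[k] for k in f}
for v in(226,229,230,231,232,234,238): print(v,*[pt(c,f['d'],u,v) for u in(306,313,319,322,330)])
c,p,d=shot('scene','s8');c2,p2,d2=shot('top','t8')
a=cv2.resize(p[130:250,290:440],None,fx=4,fy=4,interpolation=cv2.INTER_CUBIC);cv2.imwrite('pics/c8.png',a[:,:,::-1])
E
```

```text
12.7 [558.24011728  52.48404997  72.78615204] [0.40996431 5.40339561 4.41965352]
orange [ 235  378  122   18 1248] [298.2 389.1] [543.7 -47.9 110. ]
226 [549.4  59.6  88.9] [553.9  59.7  89. ] [557.7  59.2  87.8] [559.7  59.3  88. ] [564.8  59.6  88.9]
229 [549.3  57.4  88.5] [553.9  58.   90. ] [557.7  57.6  89. ] [559.7  57.8  89.6] [564.8  57.9  89.8]
230 [549.3  57.   89.3] [553.8  56.8  88.7] [557.7  57.1  89.4] [559.7  57.1  89.4] [564.8  57.1  89.4]
231 [549.3  56.4  89.3] [554.3  62.2 105.1] [557.7  56.5  89.6] [559.7  56.3  89.1] [564.4  62.3 105.5]
232 [549.4  55.9  89.9] [554.3  62.  106.2] [557.8  60.1 101.3] [559.6  60.3 101.8] [564.4  61.9 105.9]
234 [550.4  62.1 109.9] [554.4  61.8 109.1] [557.9  60.4 105.4] [559.6  60.3 105.2] [564.3  61.9 109.5]
238 [550.6  61.7 115. ] [554.6  62.1 116.1] [557.9  60.  110.8] [559.6  60.4 111.7] [564.1  61.7 115. ]
```

View pics/c8.png

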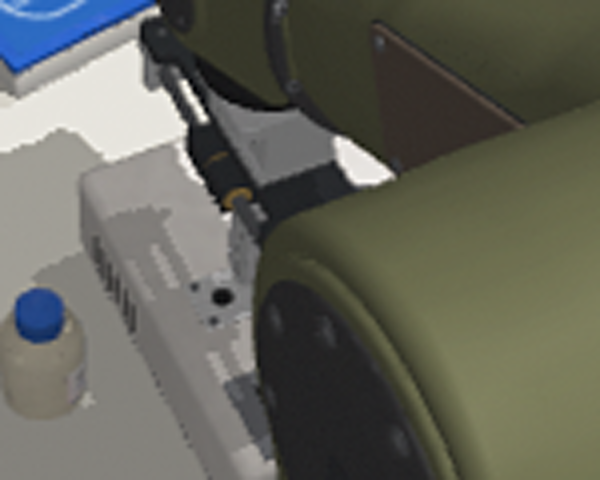

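Contact with the tab's dot-side face (about 5 N at eef y = 52.5). Pushing slowly and counting clicks by force.

Call:
jog_arm --plan '[0, -0.001, 0, 0, 0, 0, 0, -0.002, 0, 0, 0, 0, 0, -0.003, 0, 0, 0, 0, 0, -0.004, 0, 0, 0, 0, 0, -0.005, 0, 0, 0, 0, 0, -0.006, 0, 0, 0, 0, 0, -0.007, 0, 0, 0, 0, 0, -0.008, 0, 0, 0, 0, 0, -0.009, 0, 0, 0, 0, 0, -0.009, 0, 0, 0, 0]'

```text
clock: 13.85
eef_pos: [558.0, 42.9, 72.4]
eef_rot: [-3.141, 0.0, 1.57]
wrist_force: [1.1, 0.1, 1.0]
finger_gap: 0.7
finger_force: 0.0
```

```bash
python3 look.py wrist9; python3 - <<'E'
from h import *
f=np.load('pics/wrist9.npz');c={k:f[k] for k in f}
E
```

```text
13.85 [557.98463743  42.89513682  72.38905564] [1.05122026 0.12691086 0.97287843]
orange [241 378 101  18 708] [287.  389.9] [536.  -57.7 110. ]
```

First click passed (no force). Approaching the next contact to calibrate it.

Call:
jog_arm --plan '[0, -0.002, 0, 0, 0, 0, 0, -0.003, 0, 0, 0, 0, 0, -0.004, 0, 0, 0, 0, 0, -0.0045, 0, 0, 0, 0, 0, -0.005, 0, 0, 0, 0, 0, -0.005, 0, 0, 0, 0]'

```text
clock: 14.5
eef_pos: [558.0, 38.4, 72.5]
eef_rot: [3.142, -0.001, 1.57]
wrist_force: [-0.4, 5.2, 1.4]
finger_gap: 0.5
finger_force: 2.3
```

Call:
jog_arm --plan '[0, -0.001, 0, 0, 0, 0, 0, -0.002, 0, 0, 0, 0, 0, -0.003, 0, 0, 0, 0, 0, -0.004, 0, 0, 0, 0, 0, -0.005, 0, 0, 0, 0, 0, -0.006, 0, 0, 0, 0, 0, -0.007, 0, 0, 0, 0, 0, -0.008, 0, 0, 0, 0, 0, -0.009, 0, 0, 0, 0, 0, -0.009, 0, 0, 0, 0]'

```text
clock: 15.5
eef_pos: [558.0, 28.9, 72.4]
eef_rot: [-3.141, 0.0, 1.57]
wrist_force: [0.0, 0.1, -0.6]
finger_gap: 0.3
finger_force: 0.0
```

Call:
jog_arm --plan '[0, -0.002, 0, 0, 0, 0, 0, -0.003, 0, 0, 0, 0, 0, -0.004, 0, 0, 0, 0, 0, -0.0045, 0, 0, 0, 0, 0, -0.005, 0, 0, 0, 0, 0, -0.005, 0, 0, 0, 0]'

```text
clock: 16.1
eef_pos: [558.0, 24.4, 72.5]
eef_rot: [3.142, -0.0, 1.57]
wrist_force: [-0.7, 3.9, 0.2]
finger_gap: 0.2
finger_force: 2.0
```

Second click confirmed (contact again exactly 14 mm on). Now the third.

Call:
jog_arm --plan '[0, -0.001, 0, 0, 0, 0, 0, -0.002, 0, 0, 0, 0, 0, -0.003, 0, 0, 0, 0, 0, -0.004, 0, 0, 0, 0, 0, -0.005, 0, 0, 0, 0, 0, -0.006, 0, 0, 0, 0, 0, -0.007, 0, 0, 0, 0, 0, -0.008, 0, 0, 0, 0, 0, -0.009, 0, 0, 0, 0, 0, -0.009, 0, 0, 0, 0]'

```text
clock: 17.1
eef_pos: [558.0, 14.9, 72.4]
eef_rot: [-3.142, 0.0, 1.57]
wrist_force: [0.5, -0.4, -0.1]
finger_gap: 0.4
finger_force: 0.0
```

Snapped into the third click. Retreating and verifying.

Call:
jog_arm --plan '[0, 0.012, 0, 0, 0, 0, 0, 0.014, 0.03, 0, 0, 0, 0, 0.014, 0.08, 0, 0, 0, 0, 0.014, 0.108, 0, 0, 0, -0.03, -0.03, 0.108, 0, 0, 0, -0.05, -0.07, 0.108, 0, 0, 0, -0.05, -0.1, 0.108, 0, 0, 0, -0.05, -0.1, 0.108, 0, 0, 0, -0.05, -0.1, 0.108, 0, 0, 0, -0.05, -0.1, 0.108, 0, 0, 0]'

```text
clock: 18.1
eef_pos: [508.2, -83.8, 180.4]
eef_rot: [-3.141, -0.0, 1.571]
wrist_force: [0.3, 0.5, 0.5]
finger_gap: 0.5
finger_force: 0.0
```

```bash
python3 look.py wrist10; python3 - <<'E'
from h import *
f=np.load('pics/wrist10.npz');c={k:f[k] for k in f}
cv2.imwrite('pics/c10.png',f['p'][:,:,::-1])
hsv=cv2.cvtColor(f['p'],cv2.COLOR_RGB2HSV);m=(hsv[...,2]<60).astype(np.uint8)
n,l,st,ce=cv2.connectedComponentsWithStats(m)
for i in range(1,n):
    w=ray(c,*ce[i],87)
    if 60<st[i,4]<600 and abs(w[1]-69)<8 and abs(w[0]-559)<10: print('dot',ce[i],w,st[i])
E
```

```text
18.1 [508.22010952 -83.77484476 180.36319616] [0.25920632 0.50006146 0.45280435]
orange [383 106  12  12  70] [389.6 109.3] [567.   -2.5 110. ]
orange [608 186  32  51 529] [621.9 212.8] [786.5 -94.3 110. ]
orange [315 331   3  30  80] [316.  346.2] [ 503.5 -239.4  110. ]
orange [ 244  378  150   18 1744] [322.8 388.3] [ 510.6 -293.3  110. ]
orange [ 71 385  69  10 471] [102.8 389.8] [ 271.3 -295.3  110. ]
dot [380.21505376  21.91397849] [559.73854573  70.11402599  87.        ] [374  14  14  17 186]
```

View pics/c10.png

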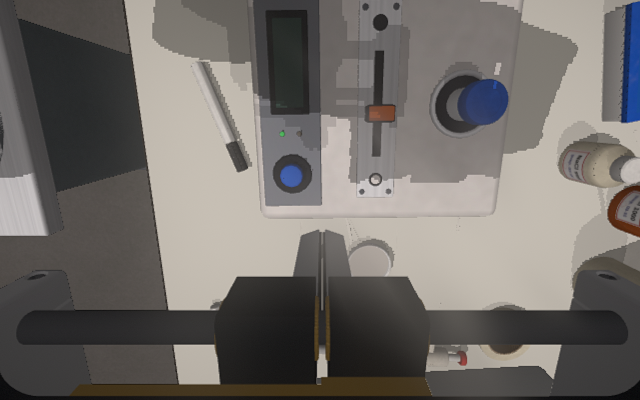

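The tab cap is at (380,113), y ≈ −5. The third click should be at 70.1 − 33 − 42 = −4.9, so it matches. The key at (291,176) is up, the tube and bystanders look undisturbed, and the arm is clear.

```bash
python3 -c "
from cell import manip
print(manip.sign_off())"
```

```text
the job is handed in; nothing more can be done
None
```

The job is handed in: the slide was pushed fully closed, the zero key was pressed right down and released while it was closed, and the tab now rests in the third click; the tube, bottle, dish and marker were never touched, and it took about 18 s of the 67 s allowed.

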